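# Switch the bench drill off and hold its length stop at 100 mm

### The arm

A 7-joint arm with a two-finger parallel gripper is mounted at the origin on the work surface. World frame = base frame: x ahead of the robot, y to its left, z up, the work surface at z = 0. Lengths are in mm, angles in rad, forces in N, time in s.
With the tool pointing down it reaches from about 400 to 875 mm from the base axis. Payload 4.4 kg.
Tool frame: the origin (TCP) lies at the very end of the fingers, on their centre line; the grasp point (between the pads) lies 19 mm behind it; z points along the fingers, y is the direction in which the jaws open and shut (so a half turn about z gives the same grasp; the last joint's range is limited). The gripper opens to 85 mm and grips with 20 to 120 N. Pads are 22 mm wide; open, the fingers measure 114 mm over their backs; the gripper's body (76 mm by 85 mm) begins 54 mm behind the grasp point. The pads swing forward as they close: fully open they stand 13 mm farther back than shut.
Start: joints at [1.036, 0.628, 0.038, 1.517, -0.027, 0.996, -0.02], TCP at [293.709, -579.873, 231.313] pointing down, gripper open.
Joint ranges: [-3.06, 3.06], [-0.37, 2.12], [-1.25, 1.32], [0.18, 2.47], [-1.1, 4.24], [0.23, 1.98], [-2.94, 2.94]. Speed limits (rad/s): [2.57, 2.57, 3.14, 3.14, 3.14, 3.14, 3.14].

### API

Orientations are given as [roll, pitch, yaw] about the fixed x, y, z axes, in that order (R = Rz(yaw) Ry(pitch) Rx(roll)).
In Python, from cell import ctrl gives the robot as it stands.
- The arm moves only by the shell command python3 -m crank 'ROWS' [OPENING]. ROWS is JSON, a list that holds one entry, the list of rows, each a list of 6 numbers: the shift along the tool's x, y, z in units of 30 mm (1.0 is 30 mm), then the turn, a rotation vector about the tool's x, y, z in units of 6 degrees (1.0 is 6 degrees). In form: [[[tx, ty, tz, rx, ry, rz], ...]]. A call has 1 to 12 rows; each row shifts and turns the pose as measured when the row begins, along the tool's axes as they then stand; what a row does not reach is not made up. A row lasts 1/12 s, in which the tool goes at most 41.7 mm and 7.16 degrees, less where a joint would pass 70% of its speed; a pose out of reach is approached as far as the arm can. A call is refused whole if a number of a shift passes 1 or a number of a turn 1, either way. A call with a gripper value outside its range is refused whole. OPENING is the gripper command: -1 is fully open, 1 is shut, values between are in proportion, set as the call begins (- or left out, the last holds). The fingers move at their own pace and stop on an object; the grip force is fixed at half the most. Time passes only in rows, so rows that do not move let the fingers close. It gives the time, the measured TCP pose, the force and the opening at its end, in the units of the state.
- ctrl.read_state(): the state, without advancing time (a new reading comes with each control period).
- ctrl.get_image(name): name is "side" or "top" or "wrist"; returns a dict with "color" (400x640x3 uint8, red, green, blue), "depth" (400x640 float32, mm along the optical axis (not along the pixel's ray), 0 where there is no reading), "camera_matrix" (3x3 intrinsics, pixels), "R" (3x3) and "t" (3): a world point X has camera coordinates R X + t. Camera axes: x right, y down, z forward; pixel columns grow to the right and rows downward; lengths in mm; the calibration is good to about 2 mm. A picture is of the moment at which its call begins.
- ctrl.finish_job(): hands the job in, once; it reports no verdict.
Trained networks look in a picture, given as the dict that the camera call returned (one of the last four; its "shot" number tells which), for a name from the list of things; names that differ only in an ending like _2 or _b are one class to them, and where a whole thing is asked for, a point or a joint stands for the part that bears it (a point fixed in the world has none). Each returns a list of dicts, best first, with "conf" (0 to 1); they miss things now and then, are a little off and sometimes report something else, mostly with a low value. They report only what shows in the picture. A call takes as long as a camera call.
- ctrl.search_frame(query, picture): "extent" ([centre column, centre row, width, height] in pixels, round what is visible of it).
The state is a dict: "clock": time; "qpos": joint angles; "qd": joint speeds; "tau": joint torques, N m; "eef_pos": TCP position; "tool_rot": TCP orientation; "force": force on the tool from outside, world axes, zero at the start; "torque": the same for the moment, N m; "width": finger opening in mm.
Only numpy, scipy, OpenCV 4.12 (cv2) and the standard library are available. Lean on these libraries where they do the work, as an engineer would, in place of code of your own. Each camera call takes 0.05 s, during which the arm holds its last target. There are 200 camera calls.

### The job

First turn the bench drill's speed dial fully anticlockwise to off. Then pinch the lock button on the head of the drill's telescoping length stop, draw the stop arm out to the 100 mm mark of its scale, and finish still holding it there against its return spring, the head pinched with the button in, so that I can tighten its clamp screw. Leave the loose things on the drill and the bench alone.

Things in the scene. Friction and masses are not known exactly. Their poses are not given: they have to be found in the camera images.
- drill: bench drill, fixed. Origin on the bench under it; x points from its front (operator's side) to the rear column, y to the operator's left, z up. Base spans x -100 to 140, y -100 to 100 mm, table top 42 mm up; the head, 85 mm wide, overhangs x -45 to 165 from 120 to 320 mm up (column to 360), its feed lever to y -66. 'drill x, y' below mean these axes; they follow its yaw
- dial_grip (a point): grip point on the axis of the speed dial: black knob with an upright bar grip 38 long, 14 thick, 32 mm high; bar top 7 mm above this point, round skirt (40 mm across) 23 mm below it. On a grey control box 100 x 100 x 50 mm high at the drill's left, at drill x -75, y 215, z 87 mm. White line on the bar points to the front when off. This x axis lies along the bar and turns with it
- dial (a joint): angle of the speed dial, rad: 0 = off, its end stop when fully anticlockwise seen from above, growing clockwise to 4.7; starts between 0.9 and 2.4, takes about 0.03 N m to turn and stays where left. At 0 the bar lies along drill x
- tube_mouth (a point): centre of the open end of the stop's guide tube, square, aluminium, 22 mm wide, fixed along the drill's front, at drill x -115, y -120, z 40 mm. The arm comes out of it straight along drill -y (operator's right). The clamp screw, 20 mm across, stands on the tube 60 mm inside the mouth up to z 69 mm
- stop_arm (a joint): extension of the stop arm, m = scale reading at the tube mouth = gap between mouth and head; 0 = home, 0.15 = fully out. 14 mm square steel bar, a line on top every 10 mm, full-width lines at 50, 100, 150. A spring pulls it back in (3 N at home, 4 N at 100 mm; 0.5 N friction): let go, it runs back to about 13 mm. While the button is out a catch locks it at home
- stop_grip (a point): where to pinch the stop's head, the aluminium block at the arm's outer end: 28 (drill x) by 52 (y) by 56 mm high, top 76 mm above the bench. The point is mid-way through its thickness, 20 mm below its top, 24 mm from its tube-side face, level with the button's middle; axes as the drill's. It moves with the arm. A stop plate 10 mm thick runs to drill +x, 28 mm beyond this point
- lock_button (a joint): travel of the lock button, m: 0 = out, 0.006 = fully in. Black sprung button on the block's front face, pushed in towards drill +x with 5 N to start, 8.5 N at the bottom; past 0.004 the catch is free. Pinching the block front to back (along drill x) at stop_grip with 15 N or more presses it right in; it then goes along with the head
- button_face (a point): centre of the lock button's front face (faces drill -x), 20 mm wide, 22 mm high. Out, it stands 7 mm proud of the block, in, 1 mm: the pinch is 35 mm wide at first, 29 mm when in
- blank: steel blank 30 x 90 x 10 mm lying on the drill's table (bystander); origin under its centre
- oiler: white oil bottle, 54 mm across, 150 mm high, left of the drill (bystander); origin under its centre
- carton: cardboard carton 110 x 150 x 70 mm high, right of the drill (bystander); origin under its centre
- brush: flat brush 200 mm long, 42 wide, 20 mm high, lying in front of the drill (bystander); origin under its middle, x along it

How it is judged (in metres and radians):
On the way, in this order (a step that is already met when the one before it is completed fails the run):
1. the speed dial is turned anticlockwise to its stop (value of joint dial below 0.08 rad), for 0.2 s.
2. the lock button is pinched in with the stop arm still home (value of joint lock_button above 0.004 m and value of joint stop_arm below 0.02 m), for 0.1 s.
3. the stop arm is drawn out to its 100 mm mark (value of joint stop_arm between 0.096 and 0.104 m), for 0.3 s.
At the end, for the whole second after the job is handed in: Dial at its anticlockwise stop (within 0.08 rad), stop arm at 100 mm to within 4 mm, lock button pinched at least 4 mm in, and the fingers pressing on the stop's head with over 3 N: all kept up through the last second. Loose things not shifted over 30 mm (all of step 3 and value of joint dial below 0.08 rad and value of joint lock_button above 0.004 m and contact force between the fingers and stop_arm above 3 N); the arm keeps its last pose, push and grip.
It fails at once if the stop arm is drawn out while the dial is not off (value of joint dial above 0.15 rad and value of joint stop_arm above 0.01 m).
It fails at once if a loose thing is shifted by more than 30 mm (distance of any of blank, oiler, carton, brush from where it was at the start of the episode above 0.03 m).
It also fails if it takes over 67 s, if anything falls off the work surface, if the arm or the gripper's body presses on something with over 40 N, if the wrist force passes 120 N, or if a joint passes its speed limit or range.

## Working session

There is one attempt and no reset: what is moved stays moved. The work goes in short steps, Python scripts to look and compute and a shell command to move; the robot and the scene stay as the last step left them, time stands still between calls to the robot, and variables do not carry over. Pictures are saved under pics/ and viewed, about 8 in all and at most 12, crops included, and the job is handed in when it is done.

```bash
mkdir -p pics; cat > h.py <<'E'
import numpy as np, cv2
from cell import ctrl
def px2w(im,u,v,z=None):
    K=im["camera_matrix"];R=np.array(im["R"]);t=np.array(im["t"])
    r=np.linalg.inv(K)@np.array([u,v,1.])
    C=-R.T@t; d=R.T@r
    if z is None:
        u0,v0=int(round(u)),int(round(v))
        p=im["depth"][max(0,v0-1):v0+2,max(0,u0-1):u0+2]; p=p[p>0]
        s=np.median(p) if p.size else np.nan
    else: s=(z-C[2])/d[2]
    return C+s*d
def w2px(im,X):
    c=im["camera_matrix"]@(im["R"]@np.array(X)+im["t"]); return c[:2]/c[2]
def save(n,im): cv2.imwrite("pics/"+n,im["color"][:,:,::-1])
E
python3 - <<'E'
from h import *
s=ctrl.read_state();print(s)
for n in("top","side"):
    im=ctrl.get_image(n);save(n+"0.png",im);np.savez("pics/"+n+"0.npz",**{k:im[k] for k in("color","depth","camera_matrix","R","t")})
    print(n,-np.array(im["R"]).T@im["t"])
    for q in["drill","dial_grip","stop_grip","lock_button","tube_mouth","blank","oiler","carton","brush"]:
        try:
            for r in ctrl.search_frame(q,im)[:2]:
                e=r["extent"];print(q,round(r["conf"],2),np.round(e),np.round(px2w(im,e[0],e[1])))
        except Exception as x: print(q,x)
E
```

```text
{'clock': 0.0, 'qpos': array([ 1.03618999,  0.62933278,  0.03844499,  1.51840917, -0.02700098,
        0.99630061, -0.01996563]), 'qd': array([-0.00028156,  0.00046268, -0.00041372, -0.00088686, -0.00043996,
        0.00115922, -0.00045074]), 'tau': array([ 7.24402980e-04, -5.63395393e+01,  1.22695819e+00, -1.93444633e+01,
        1.11483966e-02,  1.05502910e-02, -1.54915313e-05]), 'eef_pos': array([ 293.41504503, -579.28062707,  230.38463883]), 'tool_rot': array([-3.13966103e+00,  2.66439070e-05,  4.68836811e-01]), 'force': array([ 0.93787209,  0.84076997, -0.84523097]), 'torque': array([ 0.05558398,  0.01991656, -0.02923342]), 'width': 85.63534977268023}
top [ 327.1071906    -7.89757206 1111.54277261]
drill 0.65 [294. 135. 171. 165.] [612.  57. 319.]
dial_grip 0.68 [228. 186.  21.  17.] [560. 252.  84.]
stop_grip 0.86 [365. 194.  24.  45.] [ 544. -116.    1.]
lock_button 0.71 [161. 197.  38.  30.] [531. 418. 105.]
lock_button 0.61 [293. 137. 167. 162.] [607.  58. 319.]
tube_mouth 0.61 [294. 137. 165. 162.] [607.  56. 319.]
blank 0.7 [301. 170.  33.  12.] [607.  59.  53.]
oiler 0.65 [164. 199.  37.  27.] [528. 414.  96.]
brush 0.8 [296. 259.  69.  22.] [367.  77.  20.]
side [ 435.90368437 -902.72083097  799.03034686]
drill 0.56 [363. 173. 116. 132.] [716. 227.   0.]
dial_grip 0.48 [324. 152.  11.  15.] [572. 238.  89.]
stop_grip 0.92 [326. 230.  45.  26.] [ 538. -137.   69.]
lock_button 0.5 [312. 129.  15.  34.] [543. 406.  91.]
tube_mouth 0.58 [361. 171. 120. 139.] [713. 241.  -3.]
blank 0.7 [344. 193.  17.  20.] [616.  47.  52.]
oiler 0.91 [313. 130.  10.  39.] [544. 409.  85.]
carton 0.75 [301. 324.  71.  90.] [ 454. -431.   70.]
brush 0.93 [269. 202.  20.  40.] [376.  64.  14.]
```

```bash
python3 - <<'E'
import cv2
a=cv2.imread("pics/top0.png")[60:300,120:440];cv2.imwrite("pics/v1.png",cv2.resize(a,(800,600),interpolation=cv2.INTER_CUBIC))
E
```

```text
(no output)
```

View pics/v1.png

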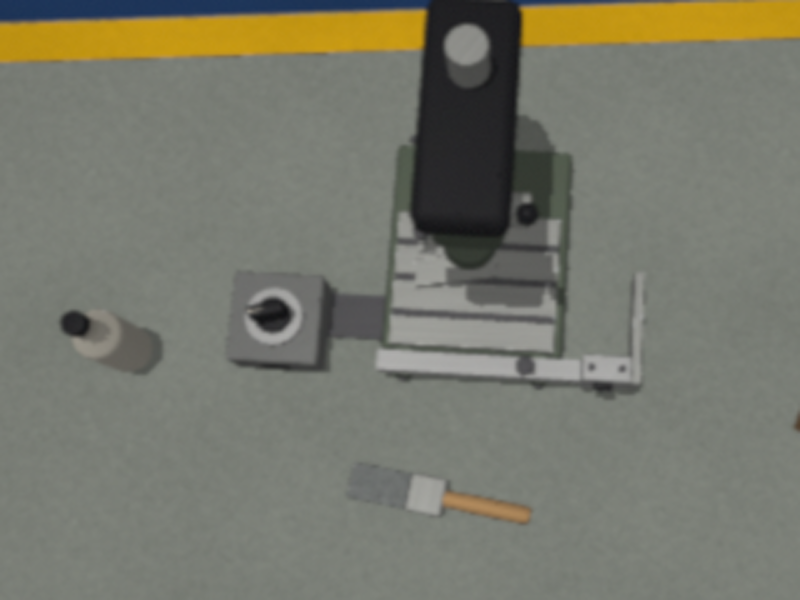

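Top view: dial at crop (270,315) with its line pointing left; tube runs from (377,358) to its mouth at (583,368), with the head to (640,370). Yaw is about -0.05. Next I fit the drill pose.

```bash
python3 - <<'E'
from h import *
from scipy.optimize import least_squares
im=dict(np.load("pics/top0.npz"))
f=lambda u,v:(120+u/2.5,60+v/2.5)
# (crop px, drill xyz)
obs=[((235,272),(-25,265,50)),((328,275),(-25,165,50)),((322,367),(-125,165,50)),((229,361),(-125,265,50)),
((583,379),(-126,-120,51)),((583,357),(-104,-120,51)),((526,366),(-115,-60,69)),((391,342),(-100,100,42)),((563,354),(-100,-100,42)),((639,383),(-129,-172,76))]
def res(p):
    c,s=np.cos(p[2]),np.sin(p[2]);o=[]
    for (u,v),(x,y,z) in obs:
        o+=list(w2px(im,[p[0]+c*x-s*y,p[1]+s*x+c*y,z])-f(u,v))
    return o
r=least_squares(res,[650,40,-.05],loss="soft_l1");p=r.x
print(p,np.round(np.array(res(p)).reshape(-1,2),1).tolist())
c,s=np.cos(p[2]),np.sin(p[2])
W=lambda x,y,z:np.array([p[0]+c*x-s*y,p[1]+s*x+c*y,z])
for n,q in dict(dial=(-75,215,87),mouth=(-115,-120,40),grip=(-115,-144,56),column=(140,0,300)).items():print(n,W(*q),np.hypot(*W(*q)[:2]))
print("tip of line",px2w(im,*f(250,309),94),px2w(im,*f(270,315),94))
sd=dict(np.load("pics/side0.npz"))
a=sd["color"][110:260,230:430,::-1];cv2.imwrite("pics/v2.png",cv2.resize(a,(800,600),interpolation=cv2.INTER_CUBIC))
for q in((-75,215,94),(-115,-144,76),(-115,-120,51)):print(w2px(sd,W(*q)),(w2px(sd,W(*q))-[230,110])*4)
E
```

```text
[ 6.23005488e+02  3.06785810e+01 -7.44517680e-02] [[0.8, -0.2], [-0.3, 0.2], [-0.9, -0.6], [-0.5, 0.0], [0.5, -0.0], [0.8, 0.7], [1.1, -1.1], [-3.5, 2.0], [1.2, 0.6], [-1.4, -1.0]]
dial [564.20560271 250.66170201  87.        ] 617.3809609814849
mouth [499.39810609 -80.43494307  40.        ] 505.8342104184897
grip [ 497.61291396 -104.368457     56.        ] 508.44015081294486
column [762.61765222  20.26496027 300.        ] 762.8868540610939
tip of line [564.80067871 269.4278141   94.        ] [557.80432662 248.287399    94.        ]
[321.87423816 148.87137412] [367.49695263 155.48549649]
[310.24932373 220.47619057] [320.99729491 441.90476229]
[310.21998733 221.31991617] [320.87994932 445.27966466]
```

View pics/v2.png

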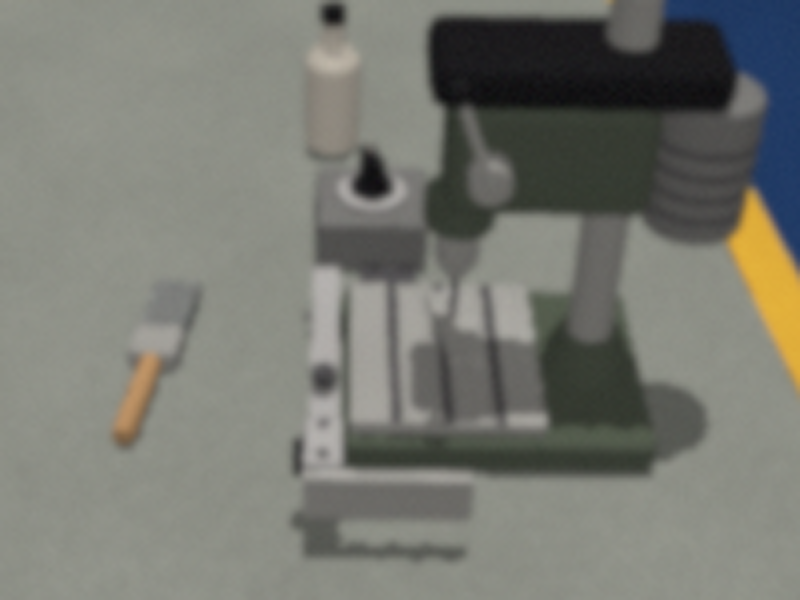

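Side view agrees with the fit: dial at (370,165) and head at (322,440), against predictions of (367,155) and (321,442). The bar's line points to world +y, so the dial is at about 1.5 rad. I'll move now.

```bash
cat > go.py <<'E'
# usage: go.py x y z yaw -> needed shift in tool axes (30mm units) and world-yaw turn as rz units
import sys
from h import *
from scipy.spatial.transform import Rotation as Ro
s=ctrl.read_state();R=Ro.from_euler("xyz",s["tool_rot"])
x,y,z,w=map(float,sys.argv[1:5])
print("t",round(s["clock"],2),"pos",np.round(s["eef_pos"],1),"rpy",np.round(s["tool_rot"],3),"w",round(s["width"],1),"F",np.round(s["force"],1))
print("shift",np.round(R.inv().apply(np.array([x,y,z])-s["eef_pos"])/30,2),"turn",np.round((R.inv()*Ro.from_euler("xyz",[np.pi,0,w])).as_rotvec(degrees=True)/6,2))
E
python3 -m crank '[[[1,-0.93,0,0,0,0],[1,-0.93,0,0,0,0],[1,-0.93,0,0,0,0],[1,-0.93,0,0,0,0],[1,-0.93,0,0,0,0],[1,-0.93,0,0,0,0],[1,-0.93,0,0,0,0],[1,-0.93,0,0,0,0],[1,-0.93,0,0,0,0],[1,-0.93,0,0,0,0]]]' -1; python3 go.py 564 251 200 1.57
```

```text
clock: 1.83
eef_pos: [435.2, -198.8, 228.4]
tool_rot: [3.131, 0.004, 0.448]
force: [0.3, 0.5, -0.2]
width: 85.5
t 1.83 pos [ 435.2 -198.8  228.4] rpy [3.131 0.004 0.448] w 85.5 F [ 0.3  0.5 -0.2]
shift [ 10.36 -11.67   0.78] turn [  0.07   0.09 -10.72]
```

```bash
python3 -m crank '[[[0.86,-0.97,0,0,0,0],[0.86,-0.97,0,0,0,0],[0.86,-0.97,0,0,0,0],[0.86,-0.97,0,0,0,0],[0.86,-0.97,0,0,0,0],[0.86,-0.97,0,0,0,0],[0.86,-0.97,0,0,0,0],[0.86,-0.97,0,0,0,0],[0.86,-0.97,0,0,0,0],[0.86,-0.97,0,0,0,0],[0.86,-0.97,0,0,0,0],[0.86,-0.97,0,0,0,0]]]' -1 >/dev/null; python3 -m crank '[[[0,0,0,0,0,-1],[0,0,0,0,0,-1],[0,0,0,0,0,-1],[0,0,0,0,0,-1],[0,0,0,0,0,-1],[0,0,0,0,0,-1],[0,0,0,0,0,-1],[0,0,0,0,0,-1],[0,0,0,0,0,-1],[0,0,0,0,0,-1],[0,0,0,0,0,-0.5],[0,0,0,0,0,0]]]' -1 >/dev/null; python3 go.py 564 251 200 1.57
python3 - <<'E'
from h import *
im=ctrl.get_image("wrist");save("w1.png",im);np.savez("pics/w1.npz",**{k:im[k] for k in("color","depth","camera_matrix","R","t")})
print(w2px(im,[564,251,94]))
for r in ctrl.search_frame("dial_grip",im)[:2]:
    e=r["extent"];print(r["conf"],e,px2w(im,e[0],e[1],90))
E
```

```text
t 3.83 pos [567.2 292.5 225.9] rpy [3.129e+00 3.000e-03 1.622e+00] w 85.2 F [-0.1  0.1 -0.3]
shift [-1.37 -0.19  0.86] turn [0.12 0.03 0.5 ]
[309.75416196 228.88575721]
0.9 [313.1, 214.8, 41.4, 58.7] [566.23543183 261.97298293  90.        ]
```

View pics/w1.png

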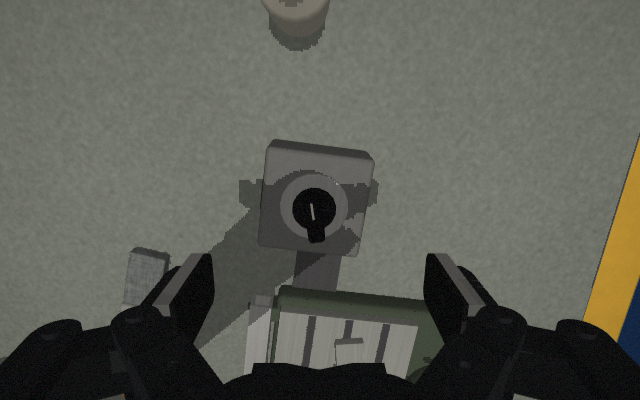

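Wrist view: knob at (314,208), white line at (312,212), bar tilted slightly. Using depth to get the bar top's centre and direction.

```bash
python3 - <<'E'
from h import *
im=dict(np.load("pics/w1.npz"))
def cloud(u0,u1,v0,v1):
    vv,uu=np.mgrid[v0:v1,u0:u1];d=im["depth"][v0:v1,u0:u1]
    P=(np.linalg.inv(im["camera_matrix"])@np.stack([uu,vv,np.ones_like(uu)]).reshape(3,-1).astype(float))*d.reshape(-1)
    return ((P.T-im["t"])@im["R"]), d.reshape(-1)>0, im["color"][v0:v1,u0:u1].reshape(-1,3).mean(1)
X,ok,g=cloud(260,370,150,260)
print(np.histogram(X[ok][:,2],bins=np.arange(-10,110,6)))
m=ok&(X[:,2]>82)&(X[:,2]<105)
P=X[m];print("bar top",m.sum(),P.mean(0),P.min(0),P.max(0),cv2.minAreaRect(P[:,:2].astype(np.float32)))
m=ok&(X[:,2]>53)&(X[:,2]<75);print("skirt",m.sum(),X[m].mean(0),X[m].min(0),X[m].max(0))
m=ok&(X[:,2]>42)&(X[:,2]<53);print("box",cv2.minAreaRect(X[m][:,:2].astype(np.float32)),X[m][:,2].mean())
m=ok&(g>110)&(X[:,2]>75);print("line",m.sum(),X[m].mean(0) if m.any() else "",cv2.minAreaRect(X[m][:,:2].astype(np.float32)) if m.sum()>2 else "")
a=im["color"][150:260,260:370,::-1];cv2.imwrite("pics/v3.png",cv2.resize(a,(600,600),interpolation=cv2.INTER_CUBIC))
E
```

```text
(array([   0, 1107,  206,  120,   27,   40,   46,   76,   74, 4774, 3317,
        675,  734,   38,   42,   42,  120,  624,    0]), array([-10,  -4,   2,   8,  14,  20,  26,  32,  38,  44,  50,  56,  62,
        68,  74,  80,  86,  92,  98, 104]))
bar top 773 [566.82597661 258.88870903  92.69743152] [557.37397254 237.4128464   82.11808449] [576.43562239 276.01875116  95.7001302 ] ((566.9420776367188, 256.8108825683594), (14.021974563598633, 37.924766540527344), 10.833727836608887)
skirt 2733 [566.77993597 261.38503011  58.16428162] [535.76173292 225.55144596  53.08823944] [598.13200061 287.95340544  74.4946229 ]
box ((567.1295166015625, 256.9023742675781), (99.44926452636719, 100.13651275634766), 85.33795166015625) 49.50521046403588
line 20 [565.17757026 266.57984289  93.98743338] ((565.0725708007812, 266.67474365234375), (1.26505446434021, 12.246074676513672), 10.322325706481934)
```

View pics/v3.png

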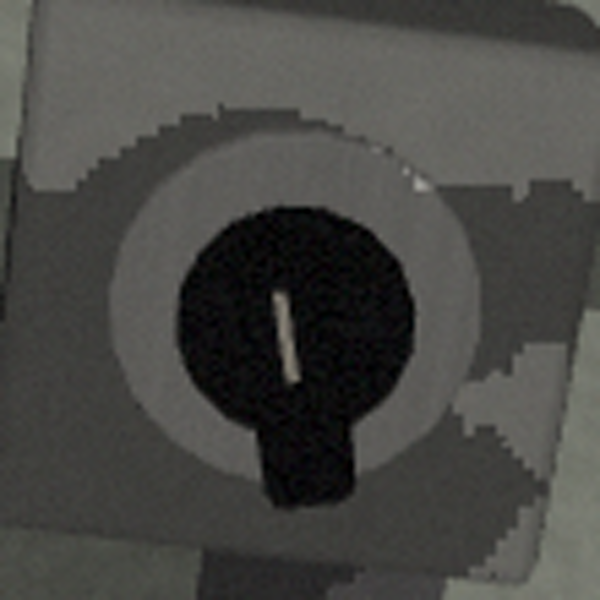

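Dial centre is (567,257), bar top 94, bar direction 100.8°, box yaw -4.7°, so the dial is at about 1.30 rad. Aligning and descending.

```bash
python3 -m crank '[[[0,0,0,0,0,-0.65],[0,0,0,0,0,-0.65],[0,0,0,0,0,0]]]' -1 >/dev/null; python3 go.py 567 257 120 1.759
```

```text
t 4.18 pos [567.3 292.4 225.9] rpy [3.129 0.006 1.755] w 85.3 F [-0.2  0.5  0.2]
shift [-1.14 -0.27  3.54] turn [ 0.12  0.05 -0.04]
```

```bash
python3 -m crank '[[[-0.6,-0.14,0,0.06,0.03,0],[-0.54,-0.13,0.3,0.06,0.02,0],[0,0,0.8,0,0,0],[0,0,0.8,0,0,0],[0,0,0.8,0,0,0],[0,0,0.8,0,0,0],[0,0,0,0,0,0]]]' -1 >/dev/null; python3 go.py 567 257 74 1.759
```

```text
t 4.77 pos [568.5 257.2 120.4] rpy [ 3.134e+00 -1.000e-03  1.733e+00] w 85.6 F [-0.8  0.2  0.4]
shift [ 0.   -0.06  1.55] turn [ 0.07 -0.01 -0.25]
```

```bash
python3 -m crank '[[[0,-0.06,0.5,0.06,0,-0.25],[0,0,0.55,0,0,0],[0,0,0.5,0,0,0],[0,0,0,0,0,0]]]' -1 >/dev/null; python3 go.py 567 257 74 1.759; python3 -m crank '[[[0,0,0,0,0,0],[0,0,0,0,0,0],[0,0,0,0,0,0],[0,0,0,0,0,0],[0,0,0,0,0,0],[0,0,0,0,0,0],[0,0,0,0,0,0],[0,0,0,0,0,0]]]' 1 ; python3 go.py 567 257 74 3.06
```

```text
t 5.1 pos [568.5 257.9  75.5] rpy [ 3.138e+00 -1.000e-03  1.751e+00] w 85.7 F [-1.1 -0.3  0.1]
shift [-0.02 -0.06  0.05] turn [ 0.04 -0.01 -0.08]
clock: 5.77
eef_pos: [566.4, 259.2, 82.0]
tool_rot: [3.139, -0.001, 1.747]
force: [1.3, 0.7, -6.7]
width: 12.2
t 5.77 pos [566.4 259.2  82. ] rpy [ 3.139e+00 -1.000e-03  1.747e+00] w 12.2 F [ 1.3  0.7 -6.7]
shift [-0.07  0.01  0.27] turn [ 2.000e-02  1.000e-02 -1.253e+01]
```

```bash
python3 -m crank '[[[0,0,0,0,0,-0.8],[0,0,0,0,0,-0.8],[0,0,0,0,0,-0.8],[0,0,0,0,0,-0.8],[0,0,0,0,0,-0.8],[0,0,0,0,0,-0.8]]]' 1 >/dev/null; python3 go.py 567 257 76 3.06;  python3 -m crank '[[[0,0,0,0,0,-0.8],[0,0,0,0,0,-0.8],[0,0,0,0,0,-0.8],[0,0,0,0,0,-0.8],[0,0,0,0,0,-0.8],[0,0,0,0,0,-0.8]]]' 1; python3 go.py 567 257 76 3.06
```

```text
t 6.27 pos [564.9 258.5  82. ] rpy [-3.14   0.     2.269] w 11.9 F [-2.  -1.  -1.3]
shift [-0.08  0.02  0.2 ] turn [-0.01 -0.   -7.55]
clock: 6.77
eef_pos: [563.9, 257.2, 82.0]
tool_rot: [-3.138, -0.003, 2.794]
force: [-1.3, -0.2, -1.3]
width: 12.3
t 6.77 pos [563.9 257.2  82. ] rpy [-3.138e+00 -3.000e-03  2.794e+00] w 12.3 F [-1.3 -0.2 -1.3]
shift [-0.1   0.03  0.2 ] turn [-0.03 -0.03 -2.54]
```

```bash
python3 -m crank '[[[-0.05,0,0,0,0,-0.8],[-0.05,0,0,0,0,-0.8],[0,0,0,0,0,-0.7],[0,0,0,0,0,-0.4],[0,0,0,0,0,-0.3],[0,0,0,0,0,-0.2],[0,0,0,0,0,0],[0,0,0,0,0,0]]]' 1; python3 go.py 567 257 76 3.06; python3 -c "
from h import *
print(ctrl.read_state()['torque'])"
```

```text
clock: 7.43
eef_pos: [563.7, 256.2, 82.1]
tool_rot: [3.141, -0.014, 3.128]
force: [-1.3, 1.1, -1.7]
width: 12.1
t 7.43 pos [563.7 256.2  82.1] rpy [ 3.141 -0.014  3.128] w 12.1 F [-1.3  1.1 -1.7]
shift [-0.11  0.03  0.2 ] turn [ 0.   -0.13  0.65]
[ 0.27657995  0.25887158 -1.49950968]
```

```bash
python3 -m crank '[[[0,0,0,0,0,0],[0,0,0,0,0,0],[0,0,0,0,0,0],[0,0,0,0,0,0],[0,0,0,0,0,0],[0,0,-0.6,0,0,0],[0,0,-0.8,0,0,0],[0,0,-1,0,0,0],[0,0,-1,0,0,0],[0,0,-1,0,0,0],[0,0,0,0,0,0]]]' -1; python3 - <<'E'
from h import *
from scipy.spatial.transform import Rotation
im=ctrl.get_image("wrist");save("w2.png",im)
d=im["depth"];vv,uu=np.mgrid[0:400,0:640]
P=(np.linalg.inv(im["camera_matrix"])@np.stack([uu,vv,np.ones_like(uu)]).reshape(3,-1).astype(float))*d.reshape(-1)
X=(P.T-im["t"])@im["R"];ok=(d.reshape(-1)>0)&(np.hypot(X[:,0]-567,X[:,1]-257)<30)
m=ok&(X[:,2]>85)&(X[:,2]<100);print(m.sum(),cv2.minAreaRect(X[m][:,:2].astype(np.float32)))
g=im["color"].reshape(-1,3).mean(1)
l=m&(g>90);print("line",l.sum(),X[l].mean(0) if l.any() else 0)
u,v=map(int,w2px(im,[567,257,94]));print(u,v)
a=im["color"][max(0,v-75):v+75,max(0,u-100):u+100,::-1];cv2.imwrite("pics/v4.png",cv2.resize(a,None,fx=3,fy=3))
E
```

```text
clock: 8.35
eef_pos: [564.9, 256.1, 218.6]
tool_rot: [-3.136, -0.012, -3.139]
force: [0.6, 1.6, 1.2]
width: 85.3
845 ((567.0542602539062, 256.4867858886719), (13.998312950134277, 38.26997756958008), 85.20887756347656)
line 35 [556.9724732  257.20569855  94.23706583]
319 187
```

View pics/v4.png

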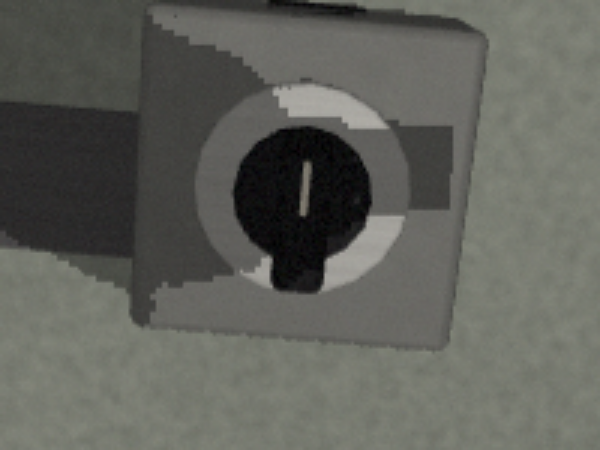

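The bar now lies at -4.8°, along the drill's x axis (-4.7°), with the line to the front: the dial is off. Now to the stop's head, passing in front of the drill.

```bash
python3 -m crank '[[[1,-0.6,0,0,0,0.7],[1,-0.6,0,0,0,0],[1,-0.6,0,0,0,0],[0.2,-0.95,0,0,0,0],[0,-0.95,0,0,0,0],[0,-0.95,0,0,0,0],[0,-0.95,0,0,0,0],[0,-0.95,0,0,0,0],[0,-0.95,0,0,0,0],[0,-0.95,0,0,0,0],[0,-0.95,0,0,0,0],[0,-0.95,0,0,0,0]]]' -1 >/dev/null; python3 -m crank '[[[0,0,0,0,0,1],[0,0,0,0,0,1],[0,0,0,0,0,1],[0,0,0,0,0,1],[0,0,0,0,0,1],[0,0,0,0,0,1],[0,0,0,0,0,1],[0,0,0,0,0,1],[0,0,0,0,0,1],[0,0,0,0,0,1],[0,0,0,0,0,1],[0,0,0,0,0,1]]]' -1 >/dev/null;  python3 go.py 498 -130 190 1.49
```

```text
t 10.4 pos [423.  -71.2 199.7] rpy [-3.089e+00  1.000e-03  1.761e+00] w 85.4 F [-0.6  0.1 -0.8]
shift [-2.4   2.1   0.22] turn [-0.5   0.08  2.59]
```

```bash
python3 -m crank '[[[0,0,0,-0.25,0.04,0.9],[0,0,0,-0.25,0.04,0.9],[0,0,0,0,0,0.8],[-0.7,0.6,0,0,0,0],[-0.7,0.6,0,0,0,0],[-0.7,0.6,0,0,0,0],[-0.6,0.4,0,0,0,0],[0,0,0,0,0,0],[0,0,0,0,0,0]]]' -1 >/dev/null;  python3 go.py 498 -98 190 1.49
python3 - <<'E'
from h import *
im=ctrl.get_image("wrist");save("w3.png",im);np.savez("pics/w3.npz",**{k:im[k] for k in("color","depth","camera_matrix","R","t")})
for n in("stop_grip","button_face"):
    for r in ctrl.search_frame(n,im)[:2]:
        e=r["extent"];print(n,r["conf"],e,px2w(im,e[0],e[1],76))
d=im["depth"];vv,uu=np.mgrid[0:400,0:640]
P=(np.linalg.inv(im["camera_matrix"])@np.stack([uu,vv,np.ones_like(uu)]).reshape(3,-1).astype(float))*d.reshape(-1)
X=(P.T-im["t"])@im["R"];ok=(d.reshape(-1)>0)&(abs(X[:,0]-498)<70)&(abs(X[:,1]+98)<60)
m=ok&(X[:,2]>71)&(X[:,2]<82);Q=X[m];print("top",m.sum(),Q.mean(0),cv2.minAreaRect(Q[:,:2].astype(np.float32)))
E
```

```text
t 11.15 pos [ 475.6 -160.4  191.9] rpy [-3.128e+00 -1.000e-03  1.479e+00] w 85.5 F [ 0.4 -0.3  0.1]
shift [2.14 0.55 0.06] turn [-0.13 -0.01 -0.1 ]
stop_grip 0.61 [399.2, 106.9, 174.5, 91.2] [ 535.74019663 -107.45793536   76.        ]
button_face 0.87 [317.4, 99.1, 10.4, 28.2] [479.26730159 -96.98749668  76.        ]
top 3028 [497.79237172 -99.69831026  75.5081161 ] ((526.7215576171875, -106.91152954101562), (60.528324127197266, 87.07559204101562), 85.00074005126953)
```

View pics/w3.png

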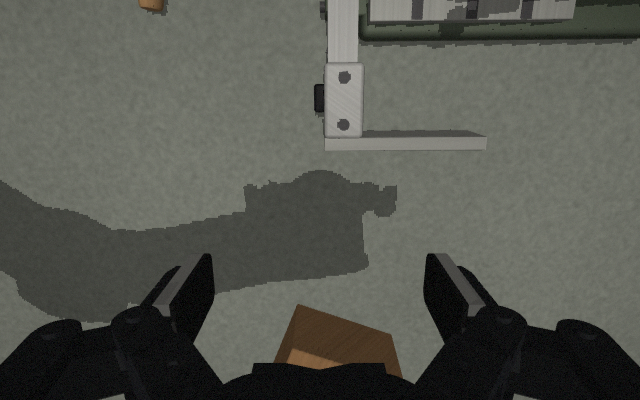

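Wrist view: head top at (325–362, 63–137), button at (317,99), plate at row 143. The button's y is -97 and the block centre x is about 498, matching the fit (498,-98).

```bash
python3 -m crank '[[[0.75,0.2,0,-0.13,0,-0.1],[0.75,0.2,0,0,0,0],[0.64,0.12,0,0,0,0],[0,0,0.8,0,0,0],[0,0,0.8,0,0,0],[0,0,0.8,0,0,0],[0,0,0,0,0,0]]]' -1 >/dev/null;  python3 go.py 497 -98 37 1.49
```

```text
t 11.88 pos [494.6 -86.1 120.5] rpy [ 3.138e+00 -3.000e-03  1.503e+00] w 85.4 F [-0.9  0.4 -0.3]
shift [-0.4   0.1   2.78] turn [ 0.04 -0.02  0.13]
```

```bash
python3 -m crank '[[[-0.4,0.1,0,0.04,0,0.13],[0,0,0.3,0,0,0],[0,0,0,0,0,0]]]' -1 >/dev/null;  python3 go.py 497 -98 37 1.49
```

```text
t 12.13 pos [496.6 -97.3 112.5] rpy [-3.141e+00 -3.000e-03  1.493e+00] w 85.5 F [-0.6  0.9  0.4]
shift [-0.03  0.02  2.52] turn [-0.01 -0.03  0.02]
```

```bash
python3 -m crank '[[[0,0,0.6,0,0,0],[0,0,0.6,0,0,0],[0,0,0.6,0,0,0],[0,0,0.5,0,0,0],[0,0,0.2,0,0,0],[0,0,0,0,0,0]]]' -1 >/dev/null;  python3 go.py 497 -98 37 1.49
```

```text
t 12.63 pos [ 502.6 -100.9   41. ] rpy [ 3.128e+00 -1.000e-03  1.487e+00] w 85.4 F [-0.1 -0.1  0.8]
shift [ 0.08 -0.2   0.13] turn [ 0.13 -0.01 -0.03]
```

```bash
python3 -m crank '[[[0.08,-0.2,0.13,0.13,0,0],[0,0,0,0,0,0]]]' -1 >/dev/null;  python3 go.py 497 -98 37 1.49;python3 -m crank '[[[0,0,0,0,0,0],[0,0,0,0,0,0],[0,0,0,0,0,0],[0,0,0,0,0,0],[0,0,0,0,0,0],[0,0,0,0,0,0],[0,0,0,0,0,0],[0,0,0,0,0,0]]]' 1;  python3 go.py 497 -98 37 1.49
```

```text
t 12.8 pos [497.2 -98.2  38.2] rpy [ 3.141e+00 -1.000e-03  1.486e+00] w 85.1 F [-0.4  0.4 -0.7]
shift [ 0.01 -0.01  0.04] turn [ 0.   -0.01 -0.04]
clock: 13.47
eef_pos: [497.0, -98.4, 41.1]
tool_rot: [3.141, 0.0, 1.486]
force: [0.8, 0.5, 0.7]
width: 27.9
t 13.47 pos [497.  -98.4  41.1] rpy [3.141 0.    1.486] w 27.9 F [0.8 0.5 0.7]
shift [ 0.01 -0.    0.14] turn [ 0.01  0.   -0.04]
```

The pinch reads 27.9 mm wide (the dial's 14 mm read 12.2), so the button is in. Drawing out along tool -x.

```bash
python3 -m crank '[[[-0.2,0,0,0,0,0],[-0.3,0,0,0,0,0],[-0.3,0,0,0,0,0],[-0.3,0,0,0,0,0],[-0.3,0,0,0,0,0],[-0.3,0,0,0,0,0],[-0.3,0,0,0,0,0],[-0.3,0,0,0,0,0],[-0.3,0,0,0,0,0],[0,0,0,0,0,0]]]' 1;  python3 go.py 488.9 -198.1 41 1.49
```

```text
clock: 14.3
eef_pos: [490.2, -180.7, 41.1]
tool_rot: [3.14, -0.005, 1.486]
force: [1.1, 2.1, 1.3]
width: 27.3
t 14.3 pos [ 490.2 -180.7   41.1] rpy [ 3.14  -0.005  1.486] w 27.3 F [1.1 2.1 1.3]
shift [-0.58  0.01  0.  ] turn [ 0.01 -0.05 -0.03]
```

Force +2 N in y fits the spring, so the head is coming along. Going the rest of the way, then measuring the mark.

```bash
python3 -m crank '[[[-0.2,0,0,0,0,0],[-0.2,0,0,0,0,0],[-0.15,0,0,0,0,0],[0,0,0,0,0,0],[0,0,0,0,0,0]]]' 1;  python3 go.py 488.9 -198.1 41 1.49
python3 - <<'E'
from h import *
for n in("wrist","top"):
    im=ctrl.get_image(n);save(n+"4.png",im);np.savez("pics/"+n+"4.npz",**{k:im[k] for k in("color","depth","camera_matrix","R","t")})
    print(n,"mouth px",w2px(im,[500,-74,51]),w2px(im,[488.9,-198,76]))
E
python3 -c "
import cv2
a=cv2.imread('pics/top4.png')[160:250,320:440];b=cv2.imread('pics/wrist4.png')
cv2.imwrite('pics/v5.png',cv2.vconcat([cv2.resize(b,(480,300)),cv2.resize(a,(480,300),interpolation=cv2.INTER_CUBIC)]))"
```

```text
clock: 14.72
eef_pos: [488.7, -198.5, 41.1]
tool_rot: [3.14, -0.006, 1.487]
force: [1.1, 4.6, 2.1]
width: 27.9
t 14.72 pos [ 488.7 -198.5   41.1] rpy [ 3.14  -0.006  1.487] w 27.9 F [1.1 4.6 2.1]
shift [0.01 0.   0.  ] turn [ 0.02 -0.06 -0.02]
wrist mouth px [320.6341981 -86.4674409] [318.56179706 305.13845869]
top mouth px [351.40732548 207.3579934 ] [399.72490555 208.78546485]
```

View pics/v5.png

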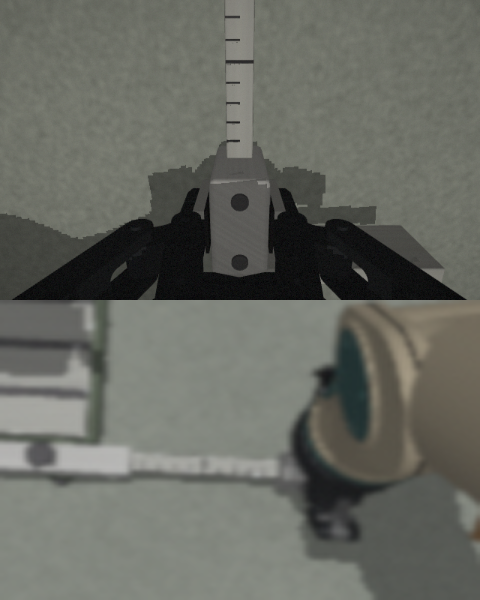

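The head is gripped, arm lines 10–50 are visible (full-width 50 line at v5 row 61), and TCP travel is 100.4 mm. I cross-check with the line positions against the tube mouth seen earlier.

```bash
python3 - <<'E'
from h import *
a=dict(np.load("pics/w3.npz"));b=dict(np.load("pics/wrist4.npz"));t=dict(np.load("pics/top4.npz"))
# w3: bright step tube->head edge rows along tube centre; image4: dark line rows on bar
ys=b["color"][0:215,330:336].mean((1,2)); m=[i for i in range(2,213) if ys[i]<ys[i-2:i+3].max()-35 and ys[i]==ys[i-2:i+3].min()]
print("rows",m,[np.round(px2w(b,320,r,47),1).tolist() for r in m])
r50=min(m,key=lambda r:abs(r-82)) if m else 82
dr=np.array([np.cos(-.081+np.pi/2),np.sin(-.081+np.pi/2)])
L=px2w(b,318,61/300*400,47);print("50 line",L,"=> mouth for 100:",L[:2]+50*dr)
print("w3 mouth candidates (z76 head edge row63)",px2w(a,344,63,76),"tube z51 at row63",px2w(a,344,63,51))
# top: tube mouth edge at crop v5 x~130 -> col 320+130/4
c=320+130/4;r=160+(458-300)*90/300
print("top mouth",px2w(t,c,r,51)); 
c=320+206/4;print("top 50 line guess",px2w(t,c,160+(464-300)*.3,47))
cv2.imwrite("pics/v6.png",cv2.resize(t["color"][195:222,340:400,::-1],(780,351),interpolation=cv2.INTER_CUBIC))
E
```

```text
rows [81, 211] [[495.7, -124.0, 47.0], [491.6, -174.0, 47.0]]
50 line [ 494.95567229 -124.07129065   47.        ] => mouth for 100: [499.00124506 -74.23522599]
w3 mouth candidates (z76 head edge row63) [499.40360469 -75.02615436  76.        ] tube z51 at row63 [500.85379375 -73.87220541  51.        ]
top mouth [499.81043052 -76.9161566   51.        ]
top 50 line guess [ 494.25360499 -127.87197199   47.        ]
```

View pics/v6.png

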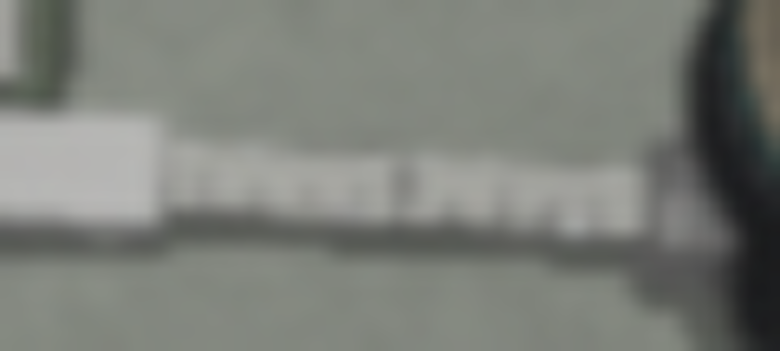

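Top crop: mouth at column 162, 50 line at 403, head at about 645, so equal halves; the reading is 100 ± 1 mm. Short hold, then hand in.

```bash
python3 -m crank '[[[0,0,0,0,0,0],[0,0,0,0,0,0],[0,0,0,0,0,0]]]' 1; python3 -c "
from h import *
import numpy as np
im=ctrl.get_image('top');d=im['color'][170:200,215:245]
s=ctrl.read_state();print(s['eef_pos'],s['width'],s['force'])
for q in('oiler','brush','blank'):
    for r in ctrl.search_frame(q,im)[:1]:print(q,r['conf'],r['extent'])
if abs(np.hypot(s['eef_pos'][0]-497,s['eef_pos'][1]+98.4)-100)<2 and s['width']<30: print(ctrl.finish_job()); s=ctrl.read_state();print(s['eef_pos'],s['width'])
"
```

```text
clock: 15.07
eef_pos: [488.8, -197.8, 41.1]
tool_rot: [3.14, -0.005, 1.489]
force: [1.4, 3.4, 3.2]
width: 27.9
[ 488.80578875 -197.77377767   41.12520982] 28.043123898013214 [2.24381254 4.35457228 1.79929945]
oiler 0.92 [161.3, 196.1, 34.8, 23.8]
brush 0.97 [296.7, 258.5, 74.2, 22.7]
blank 0.62 [299.1, 169.8, 34.4, 10.6]
the job is handed in; nothing more can be done
None
the job is handed in; nothing more can be done
```

I turned the dial anticlockwise to its stop, pinched the lock button in with the arm still home, drew the stop arm out to the 100 mm mark, and handed in still holding it. The hand-in gives no verdict.

- **Dial:** a 1.5 N m reaction showed it against its stop. Afterwards the bar lay at -4.8°, against -4.7° for the drill, with the white line to the front.
- **Stop arm:** tool travel was about 100 mm. The 50 mm line sat midway between tube mouth and head in the top view, and the wrist view agreed to about 1 mm. The top camera's absolute position was 2–4 mm off the wrist camera's, so I relied on the midway check.
- **Grip:** the opening read 28 mm, which fits the button being in at 29 mm because the gripper reads 1–2 mm low. The spring pull read about 4 N. I had no direct reading of the button's travel or of the finger force on the head.
- **Loose things:** the oiler, brush and blank were found where they started, to within a few pixels in the top view. I didn't look for the carton again; it sat about 230 mm beyond the hand's furthest position.

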